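# Release the latched key of a tube warmer

### The job

The tube warmer on the worktop is being shut down, but one of the four identical push-push keys along its front is still latched down, so its block stays on; the latched key stands only a few millimetres lower than the others and does not give when tapped lightly. Find it by light taps with the fingertips, then press that key all the way down and let go, so that it releases and all four keys stand out. Do not push any of the other three so far in that it latches, and leave the tubes standing in their wells; nothing is to be gripped or lifted.

Things in the scene. Friction and masses are not known exactly. Their poses are not given: they have to be found in the camera images.
- warmer: Fixed tube warmer, light grey case 190 (x) x 198 (y) x 68 mm high. Origin: centre of underside on the worktop; x to its back, z up. Key deck in front, 55 mm high, x = -95 to -18 mm; four keys along y at x = -60 mm, pitch 40 mm. Behind: 71 mm high rib at x = -13 mm, then an aluminium top 74 mm high with eight wells; tubes in it reach 106 mm high, the nearest 76 mm behind the keys.
- key_k_top (a point): Centre of the top face of one of four identical keys; it moves with the key. The keys' names say nothing of their places in the row. Grey plastic cap 23 mm (warmer x) x 21 mm (y) in a dark bezel 29.5 x 27.5 mm that rises 2 mm above the deck. Out: top 65 mm above the worktop. Latched: 3.7 mm lower. End of stroke: 7 mm lower. The stroke is straight down.
- key_m_top (a point): Top centre of another of the four keys, same cap and stroke. Behaviour of all keys: sprung; a key that is out starts to give at about 2.5 N and takes about 0.8 N more per mm; pushed about 6 mm in and let go, it latches.
- key_t_top (a point): Top centre of another of the four keys, same cap and stroke. Whichever key is latched does not give below about 5.5 N; pushed on to the end of its stroke (about 8 to 10 N) and let go, it springs out.
- key_w_top (a point): Top centre of another of the four keys, same cap, stroke and behaviour.
- tube_a: Capped sample tube, 17 mm across the cap, 84 mm long, standing loose and upright in a well of the warmer; bystander. Origin at its foot, 22 mm above the worktop.
- tube_b: Capped sample tube, 17 mm across the cap, 84 mm long, standing loose and upright in a well of the warmer; bystander. Origin at its foot, 22 mm above the worktop.
- tube_c: Capped sample tube, 17 mm across the cap, 84 mm long, standing loose and upright in a well of the warmer; bystander. Origin at its foot, 22 mm above the worktop.

How it is judged (in metres and radians):
On the way:
1. the latched key is pressed further down, to 5.5 mm or more below out (((z of key_k_top in the frame of warmer below 0.0595 m and distance of key_k_top from where it was at the start of the episode below 0.0045 m) or (z of key_m_top in the frame of warmer below 0.0595 m and distance of key_m_top from where it was at the start of the episode below 0.0045 m) or (z of key_t_top in the frame of warmer below 0.0595 m and distance of key_t_top from where it was at the start of the episode below 0.0045 m) or (z of key_w_top in the frame of warmer below 0.0595 m and distance of key_w_top from where it was at the start of the episode below 0.0045 m))), for 0.05 s.
At the end, for the whole second after the job is handed in: All four key tops stand within 1.5 mm of the out position (65 mm above the worktop), none latched (z of each of key_k_top, key_m_top, key_t_top, key_w_top in the frame of warmer above 0.0635 m); the robot touches nothing.
It fails at once if a key that was out at the start is pushed more than 5 mm in (it latches at about 6 mm) ((z of key_k_top in the frame of warmer below 0.06 m and distance of key_k_top from where it was at the start of the episode above 0.0047 m) or (z of key_m_top in the frame of warmer below 0.06 m and distance of key_m_top from where it was at the start of the episode above 0.0047 m) or (z of key_t_top in the frame of warmer below 0.06 m and distance of key_t_top from where it was at the start of the episode above 0.0047 m) or (z of key_w_top in the frame of warmer below 0.06 m and distance of key_w_top from where it was at the start of the episode above 0.0047 m)).
It fails at once if a tube in the warmer is moved more than 12 mm or lifted (distance of any of tube_a, tube_b, tube_c from where it was at the start of the episode above 0.012 m).
It fails at once if the fingers press on a tube with more than 3 N (contact force between the fingers and tube_a above 3 N or contact force between the fingers and tube_b above 3 N or contact force between the fingers and tube_c above 3 N).
It also fails if it takes over 45 s, if anything falls off the work surface, if the arm or the gripper's body presses on something with over 40 N, if the wrist force passes 120 N, or if a joint passes its speed limit or range.

### The arm

A 6-joint arm with a two-finger parallel gripper is mounted at the origin on a cart in front of the work surface, level with it; the furniture and walls round the work are solid. World frame = base frame: x ahead of the robot, y to its left, z up, the work surface at z = 0. Lengths are in mm, angles in rad, forces in N, time in s.
With the tool pointing down it reaches from about 350 to 975 mm from the base axis. Payload 7.1 kg.
Tool frame: the origin (TCP) lies midway between the tips of the shut fingers; the grasp point (between the pads) lies 19 mm behind it; z points along the fingers, y is the line along which they close (so a half turn about z gives the same grasp; the last joint's range is limited). The gripper opens to 88 mm and grips with 3 to 60 N. Pads are 20 mm wide; open, the fingers measure 115 mm over their backs; the gripper's body (75 mm by 178 mm) begins 61 mm behind the grasp point.
Start: joints at [1.102, 0.423, 1.63, -0, 1.089, -0.019], TCP at [271.708, 562.832, 222.675] pointing down, gripper open.
Joint ranges: [-3, 3], [-0.9, 2.11], [0.09, 2.58], [-1.31, 4.45], [0.11, 2.69], [-2.54, 2.54]. Speed limits (rad/s): [2.39, 2.39, 3.01, 3.14, 3.14, 3.14].

### API

Orientations are given as a rotation vector (axis times angle).
In Python, from workcell import ctrl gives the robot as it stands. The module is installed in compiled form; this text tells all that it offers.
- The arm moves only by the tool servo_tool, never from a script. Its argument "increments" is a list of rows, each a list of 7 numbers: the shift along the world's x, y, z in cm, then the turn, a rotation vector about the world's x, y, z in degrees, then the opening, from -1 (shut) to 1 (fully open). A call has 1 to 20 rows; each row is the pose to reach, as a shift and turn from the pose commanded when the call began; what a row does not reach only later rows make up. A row lasts 1/12 s, in which the tool goes at most 41.7 mm and 7.16 degrees, less where a joint would pass 70% of its speed; a pose out of reach is approached as far as the arm can. A call with a gripper value outside its range is refused whole. The fingers move at their own pace and stop on an object; the grip force is fixed at half the most. Time passes only in rows, so rows that repeat a pose let the fingers close. It gives the time, the measured TCP pose, the force, the opening and the grip force at its end, in the units of the state.
- ctrl.get_obs(): the state, without advancing time (a new reading comes with each control period).
- ctrl.get_image(name): name is "scene" or "top" or "wrist"; returns a dict with "image" (384x512x3 uint8, red, green, blue), "fx", "fy", "cx", "cy" (pixels), "extrinsics" (4x4, takes a point from camera to world coordinates); the wrist camera has in their place "tool_from_camera" (4x4, takes a point from camera to tool coordinates, whose origin is the TCP and whose axes are the flange's). Camera axes: x right, y up, looking along -z (the intrinsics and any distortion apply to the point x, -y, -z); pixel columns grow to the right and rows downward; lengths in mm; the calibration is good to about 2 mm. A picture is of the moment at which its call begins: read the wrist's pose just before it. There is no depth.
- ctrl.close_job(): hands the job in; it is judged then, once.
The state is a dict: "t": time; "qpos": joint angles; "qvel": joint speeds; "joint_torque": joint torques, N m; "ee_pos": TCP position; "orientation": TCP orientation; "ft_force": force on the tool from outside, world axes, zero at the start; "moment": the same for the moment, N m; "width": finger opening in mm; "grasp_force": force on a finger pad.
Only numpy, scipy, OpenCV 4.12 (cv2) and the standard library are available. Lean on these libraries where they do the work, as an engineer would, in place of code of your own. Each camera call takes 0.05 s, during which the arm holds its last target. There are 200 camera calls.

## Working session

There is one attempt and no reset: what is moved stays moved. The work goes in short steps, Python scripts to look and compute and a tool call to move; the robot and the scene stay as the last step left them, time stands still between calls to the robot, and variables do not carry over. Pictures are saved under pics/ and viewed, at most 10 in all, crops included, and the job is handed in when it is done.

Besides the shell and the picture viewer there is one more tool, called after ">>>" in YAML: its name, and indented under it one key for each argument. servo_tool: Moves the arm, as the interface text tells. Its arguments: {"type":"object","properties":{"increments":{"type":"array","items":{"type":"array","items":{"type":"number"}}}},"required":["increments"]}

```bash
mkdir -p pics; python3 - <<'E'
from workcell import ctrl
import cv2,numpy as np
o=ctrl.get_obs();print({k:np.round(v,3) for k,v in o.items()})
for n in("top","scene"):
    d=ctrl.get_image(n);cv2.imwrite(f"pics/{n}0.png",d["image"][:,:,::-1]);print(n,d["fx"],d["fy"],d["cx"],d["cy"],np.round(d["extrinsics"],3).tolist(),[k for k in d])
E
```

```text
{'t': np.float64(0.0), 'qpos': array([ 1.102,  0.424,  1.631,  0.   ,  1.089, -0.019]), 'qvel': array([-0.   , -0.001,  0.001, -0.001,  0.001, -0.   ]), 'joint_torque': array([ 2.0000e-03, -5.4465e+01, -2.7366e+01,  6.5000e-02,  2.3000e-02,
       -0.0000e+00]), 'ee_pos': array([271.475, 562.367, 221.927]), 'orientation': array([-7.010e-01, -3.062e+00,  2.000e-03]), 'ft_force': array([-0.759,  0.111, -0.291]), 'moment': array([-0.028, -0.012, -0.018]), 'grasp_force': np.float64(0.0), 'width': np.float64(87.854)}
top 467.5482044660691 467.5482044660691 257.6784170841016 201.2303609247229 [[0.017, 0.998, -0.06, 468.732], [-1.0, 0.016, -0.014, -310.399], [-0.013, 0.06, 0.998, 902.114], [0.0, 0.0, 0.0, 1.0]] ['image', 'fx', 'fy', 'cx', 'cy', 'extrinsics']
scene 473.9754743591545 473.9754743591545 259.51262244506387 195.08691763178768 [[-0.789, 0.391, -0.474, 131.891], [-0.614, -0.515, 0.598, 217.891], [-0.01, 0.763, 0.646, 627.03], [0.0, 0.0, 0.0, 1.0]] ['image', 'fx', 'fy', 'cx', 'cy', 'extrinsics']
```

View pics/top0.png

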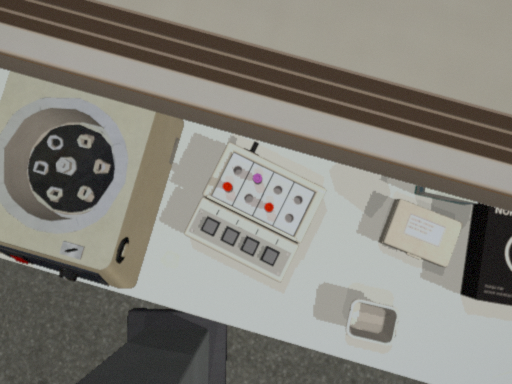

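View pics/scene0.png

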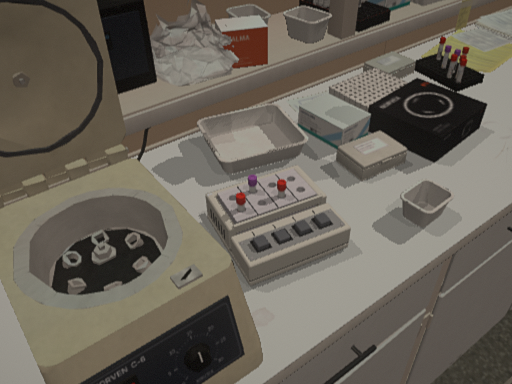

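The top view shows the warmer turned about 26°, with keys near (210,226), (230,236), (250,246) and (270,256). The scene view shows the same keys near (262,243) to (322,220), with three tubes behind them and a tall centrifuge to the robot's left.

```bash
cat > h.py <<'E'
from workcell import ctrl
import cv2,numpy as np
def ray(d,u,v,z):
    E=d["extrinsics"];r=E[:3,:3]@np.array([(u-d["cx"])/d["fx"],-(v-d["cy"])/d["fy"],-1]);c=E[:3,3]
    return c+r*(z-c[2])/r[2]
E
python3 - <<'E'
from h import *
for n,(x0,y0,x1,y1) in dict(top=(190,205,300,280),scene=(235,205,345,260)).items():
    d=ctrl.get_image(n);g=cv2.cvtColor(d["image"],cv2.COLOR_RGB2GRAY)[y0:y1,x0:x1]
    m=(g<100).astype(np.uint8);k,l,s,c=cv2.connectedComponentsWithStats(m)
    for i in range(1,k):
        if s[i,4]>60:
            u=c[i]+[x0,y0];print(n,s[i],u.round(1),ray(d,*u,60).round(1))
    print(cv2.imwrite(f"pics/{n}c.png",cv2.resize(d["image"][y0:y1,x0:x1,::-1],None,fx=5,fy=5,interpolation=2)))
    if n=="top":
        print("centrifuge edges @z=250:",ray(d,180,120,250).round(),ray(d,130,285,250).round(),ray(d,180,120,0).round(),ray(d,130,285,0).round())
E
```

```text
top [41  5 66 33 67] [264.  226.2] [ 474.2 -310.5   60. ]
top [ 11  12  19  19 119] [209.8 225.9] [ 473.2 -213.    60. ]
top [ 31  21  19  20 117] [229.5 235.5] [ 456.6 -248.9   60. ]
top [ 50  31  20  20 124] [249.2 245.4] [ 439.4 -284.6   60. ]
top [ 70  41  20  20 123] [268.7 254.8] [ 423.2 -319.9   60. ]
True
centrifuge edges @z=250: [ 621. -189.  250.] [ 388. -126.  250.] [ 679. -143.    0.] [358. -55.   0.]
scene [  0   0  83  30 562] [271.3 217.9] [ 493.2 -270.6   60. ]
scene [ 75   8  23  17 260] [320.7 221.3] [ 419.9 -315.7   60. ]
scene [ 55  15  24  17 267] [300.8 228.6] [ 437.1 -279.7   60. ]
scene [ 36  23  22  18 241] [281.4 236.3] [ 452.6 -244.8   60. ]
scene [ 38  27  72  28 908] [317.6 249.2] [ 388.6 -256.6   60. ]
scene [ 12  30  25  19 296] [259.2 244.1] [ 471.1 -207.9   60. ]
scene [ 0 41  9 14 70] [237.7 254.6] [ 484.3 -168.4   60. ]
True
```

View pics/scenec.png

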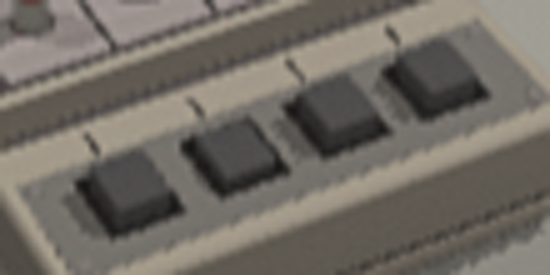

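View pics/topc.png

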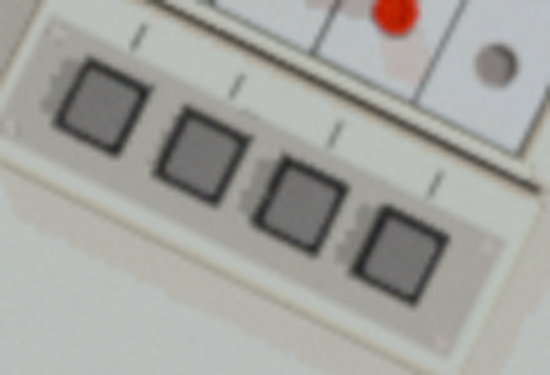

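Row direction already matches the closing line of the hand, so no turn is needed. Raise, then cross at height with the fingers shut.

>>> servo_tool:
  increments:
    - [0,0,13,0,0,0,-1]
    - [0,0,13,0,0,0,-1]
    - [0,0,13,0,0,0,-1]
    - [0,0,13,0,0,0,-1]
    - [18.4,-81,13,0,0,0,-1]
    - [18.4,-81,13,0,0,0,-1]
    - [18.4,-81,13,0,0,0,-1]
    - [18.4,-81,13,0,0,0,-1]
    - [18.4,-81,13,0,0,0,-1]
    - [18.4,-81,13,0,0,0,-1]
    - [18.4,-81,13,0,0,0,-1]
    - [18.4,-81,13,0,0,0,-1]
    - [18.4,-81,13,0,0,0,-1]
    - [18.4,-81,13,0,0,0,-1]
    - [18.4,-81,13,0,0,0,-1]
    - [18.4,-81,13,0,0,0,-1]
    - [18.4,-81,13,0,0,0,-1]
    - [18.4,-81,13,0,0,0,-1]
    - [18.4,-81,13,0,0,0,-1]
    - [18.4,-81,13,0,0,0,-1]

```text
t: 1.87
ee_pos: [419.2, -89.5, 352.8]
orientation: [0.701, 3.062, 0.0]
ft_force: [0.9, 1.1, -0.0]
width: 0.3
grasp_force: 0.0
```

>>> servo_tool:
  increments:
    - [3.6,-15.8,0,0,0,0,-1]
    - [3.6,-15.8,0,0,0,0,-1]
    - [3.6,-15.8,0,0,0,0,-1]
    - [3.6,-15.8,0,0,0,0,-1]
    - [3.6,-15.8,-22,0,0,0,-1]
    - [3.6,-15.8,-22,0,0,0,-1]
    - [3.6,-15.8,-22,0,0,0,-1]
    - [3.6,-15.8,-22,0,0,0,-1]
    - [3.6,-15.8,-22,0,0,0,-1]
    - [3.6,-15.8,-22,0,0,0,-1]
    - [3.6,-15.8,-22,0,0,0,-1]
    - [3.6,-15.8,-22,0,0,0,-1]

```text
t: 2.87
ee_pos: [455.1, -245.2, 132.2]
orientation: [-0.7, -3.061, -0.001]
ft_force: [0.9, -0.8, 0.5]
width: 0.3
grasp_force: 0.0
```

```bash
python3 - <<'E'
from h import *
o=ctrl.get_obs();print(o["t"],o["ee_pos"].round(1),o["ft_force"].round(2),o["width"])
d=ctrl.get_image("wrist");print({k:np.round(v,3).tolist() for k,v in d.items() if k!="image"})
cv2.imwrite("pics/w1.png",d["image"][:,:,::-1])
E
```

```text
2.8667 [ 455.1 -245.2  132.2] [ 0.94 -0.79  0.52] 0.3456727059833572
{'fx': 333.611, 'fy': 333.611, 'cx': 258.491, 'cy': 193.723, 'tool_from_camera': [[-0.001, 0.96, 0.28, 77.804], [1.0, 0.001, 0.0, -0.425], [0.0, 0.28, -0.96, -161.991], [0.0, 0.0, 0.0, 1.0]]}
```

View pics/w1.png

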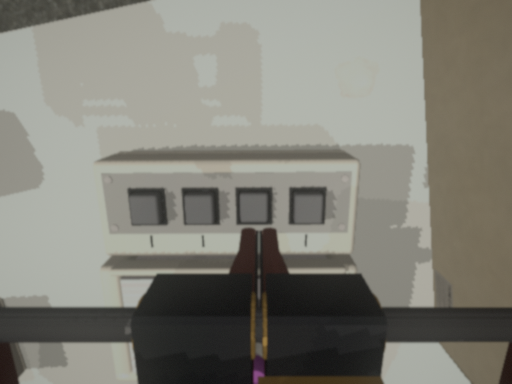

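The wrist view shows the four keys in a row at about (146,208), (200,208), (253,207) and (308,207), with the fingertips at about (260,232), in line with the third from the left (K2). I'll refine with rays.

```bash
python3 - <<'E'
from h import *
from scipy.spatial.transform import Rotation as R
o=ctrl.get_obs();d=ctrl.get_image("wrist")
T=np.eye(4);T[:3,:3]=R.from_rotvec(o["orientation"]).as_matrix();T[:3,3]=o["ee_pos"]
d["extrinsics"]=T@d["tool_from_camera"]
g=cv2.cvtColor(d["image"],cv2.COLOR_RGB2GRAY)[180:231,110:345]
k,l,s,c=cv2.connectedComponentsWithStats((g<115).astype(np.uint8))
for i in range(1,k):
    if s[i,4]>100:
        u=s[i,:2]+(s[i,2:4]-1)/2+[110,180];print(s[i],u,ray(d,*u,57).round(1))
E
```

```text
[  72    5   39   38 1427] [201.  203.5] [ 436.5 -284.7   57. ]
[ 125    5   39   38 1420] [254.  203.5] [ 453.8 -248.9   57. ]
[ 179    5   38   38 1389] [307.5 203.5] [ 471.3 -212.7   57. ]
[  18    6   42   38 1430] [148.5 204.5] [ 420.  -320.6   57. ]
```

>>> servo_tool:
  increments:
    - [0,-0.3,-5.5,0,0,0,-1]
    - [0,-0.3,-5.5,0,0,0,-1]
    - [0,-0.3,-6.2,0,0,0,-1]
    - [0,-0.3,-6.2,0,0,0,-1]
    - [0,-0.3,-6.2,0,0,0,-1]
    - [0,-0.3,-6.2,0,0,0,-1]

```text
t: 3.47
ee_pos: [456.6, -248.9, 72.3]
orientation: [0.7, 3.06, -0.001]
ft_force: [0.1, -0.6, 0.1]
width: 0.4
grasp_force: 0.0
```

>>> servo_tool:
  increments:
    - [-0.1,0,-0.4,0,0,0,-1]
    - [-0.1,0,-0.6,0,0,0,-1]
    - [-0.1,0,-0.75,0,0,0,-1]
    - [-0.1,0,-0.9,0,0,0,-1]
    - [-0.1,0,-0.9,0,0,0,-1]
    - [-0.1,0,-0.9,0,0,0,-1]
    - [-0.1,0,-0.9,0,0,0,-1]

```text
t: 4.05
ee_pos: [454.4, -248.3, 61.7]
orientation: [0.701, 3.062, -0.0]
ft_force: [0.3, 0.2, 0.6]
width: 0.6
grasp_force: 0.2
```

>>> servo_tool:
  increments:
    - [0,0,-0.05,0,0,0,-1]
    - [0,0,-0.1,0,0,0,-1]
    - [0,0,-0.1,0,0,0,-1]
    - [0,0,-0.1,0,0,0,-1]

```text
t: 4.38
ee_pos: [454.5, -248.3, 61.0]
orientation: [0.701, 3.062, -0.0]
ft_force: [-1.2, 1.1, 5.9]
width: 0.7
grasp_force: 3.0
```

K2 carried no load at 61.7 mm and then held stiff at 61.0 mm, so it looks latched. I'll tap a neighbour (K3) for contrast before pressing.

>>> servo_tool:
  increments:
    - [0,0,2.0,0,0,0,-1]
    - [0,0,2.0,0,0,0,-1]
    - [-1.6,-3.6,2.0,0,0,0,-1]
    - [-1.6,-3.6,2.0,0,0,0,-1]
    - [-1.6,-3.6,0.8,0,0,0,-1]
    - [-1.6,-3.6,0.6,0,0,0,-1]
    - [-1.6,-3.6,0.4,0,0,0,-1]
    - [-1.6,-3.6,0.3,0,0,0,-1]
    - [-1.6,-3.6,0.3,0,0,0,-1]
    - [-1.6,-3.6,0.3,0,0,0,-1]

```text
t: 5.22
ee_pos: [438.1, -283.5, 63.2]
orientation: [-0.699, -3.061, -0.0]
ft_force: [-2.8, -0.9, 4.2]
width: 0.4
grasp_force: 2.1
```

K3 gives at 63.2 mm with 4.2 N, as a key that is out should, so K2 is the latched one. Back to K2 to press it.

>>> servo_tool:
  increments:
    - [0,0,2.0,0,0,0,-1]
    - [0,0,2.0,0,0,0,-1]
    - [1.6,3.6,2.0,0,0,0,-1]
    - [1.6,3.6,2.0,0,0,0,-1]
    - [1.6,3.6,0.3,0,0,0,-1]
    - [1.6,3.6,0,0,0,0,-1]
    - [1.6,3.6,-0.3,0,0,0,-1]
    - [1.6,3.6,-0.4,0,0,0,-1]
    - [1.6,3.6,-0.5,0,0,0,-1]
    - [1.6,3.6,-0.55,0,0,0,-1]
    - [1.6,3.6,-0.55,0,0,0,-1]
    - [1.6,3.6,-0.55,0,0,0,-1]

```text
t: 6.22
ee_pos: [453.8, -247.4, 58.4]
orientation: [-0.701, -3.061, -0.002]
ft_force: [-0.6, 6.9, 7.4]
width: 0.4
grasp_force: 4.0
```

>>> servo_tool:
  increments:
    - [0,0,-0.1,0,0,0,-1]
    - [0,0,-0.1,0,0,0,-1]
    - [0,0,-0.1,0,0,0,-1]

```text
t: 6.47
ee_pos: [453.9, -247.4, 58.3]
orientation: [-0.701, -3.061, -0.002]
ft_force: [-3.7, 7.7, 18.8]
width: 0.4
grasp_force: 9.3
```

End of stroke reached: z stopped at 58.3 mm and the force rose to 19 N. Let go, then tap K2 lightly again to check.

>>> servo_tool:
  increments:
    - [0,0,2.5,0,0,0,-1]
    - [0,0,2.5,0,0,0,-1]
    - [0,0,2.5,0,0,0,-1]
    - [0,0,1.2,0,0,0,-1]
    - [0,0,0.8,0,0,0,-1]
    - [0,0,0.6,0,0,0,-1]
    - [0,0,0.6,0,0,0,-1]
    - [0,0,0.6,0,0,0,-1]

```text
t: 7.13
ee_pos: [454.0, -248.2, 63.0]
orientation: [-0.7, -3.061, -0.0]
ft_force: [-2.6, 0.4, 4.7]
width: 0.7
grasp_force: 2.1
```

K2 now gives at 63.0 mm with 4.7 N, so it's out. Lift clear and check the picture.

>>> servo_tool:
  increments:
    - [0,0,12,0,0,0,-1]
    - [0,0,12,0,0,0,-1]
    - [0,0,12,0,0,0,-1]
    - [0,0,12,0,0,0,-1]
    - [0,0,12,0,0,0,-1]
    - [0,0,12,0,0,0,-1]

```text
t: 7.63
ee_pos: [453.8, -247.9, 182.7]
orientation: [-0.7, -3.062, -0.0]
ft_force: [0.1, -0.6, -0.5]
width: 0.3
grasp_force: 0.0
```

```bash
python3 - <<'E'
from h import *
d=ctrl.get_image("scene");cv2.imwrite("pics/end.png",cv2.resize(d["image"][150:290,190:370,::-1],None,fx=4,fy=4,interpolation=2))
o=ctrl.get_obs();print(o["ee_pos"],o["ft_force"])
E
```

```text
[ 453.40497857 -247.6894616   181.97580448] [-0.18123368 -0.80310209 -0.32125959]
```

View pics/end.png

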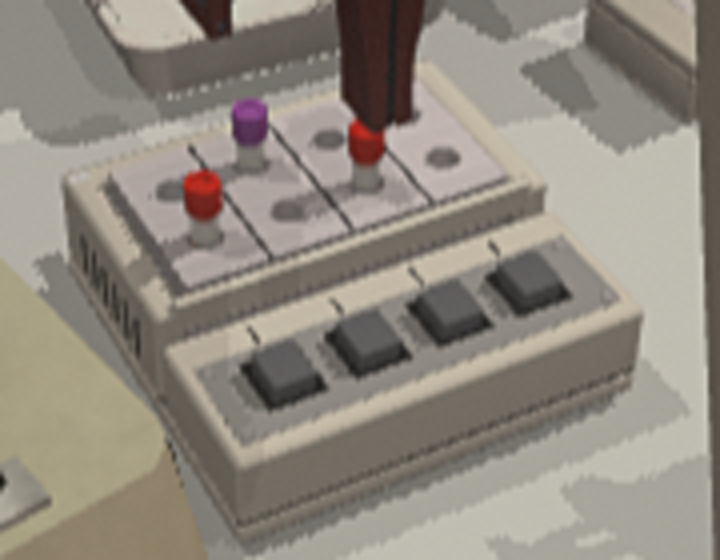

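All four keys look equally raised (crop pixels about (283,370), (367,340), (450,308) and (528,278)). The tubes stand in their wells and the hand is clear.

```bash
python3 -c "
from workcell import ctrl
print(ctrl.close_job())"
```

```text
the job is handed in; nothing more can be done
None
```

The latched key was the second from the left as seen from the robot; I pressed it to the end of its stroke and it sprang out, all four keys stand out in the last picture with the tubes untouched, and the job is handed in (no verdict was returned).

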